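# Hang the painting plate on the tilted easel and lock it

## Task

Hang the white painting plate on the tilted easel: pass the wide end of its keyhole over the screw head, lay the plate flat on the board with its keyhole end uphill, and slide it down the slope until the screw is at the end of the narrow slot. Then take the red lock pin from its wooden block and push it through the hole in the plate's lower end, and on through the board, until its collar is flush on the plate. Work gently, without ramming the easel, leave both in place, and leave the paint jar, tape roll and model car alone.

Things in the scene. Friction and masses are not known exactly. Their poses are not given: they have to be found in the camera images.
- easel: fixed black easel base 220 x 200 mm with a tilting plywood board (245 along the slope, 170 wide, 18 thick), rising along the base's +x at 22 to 34 degrees from level, stiff. Origin: base underside, below the board's hinge axis, which is 50 mm up and lies in the board's face. Carries the screw: shank 7 mm diameter, brass head 16 mm diameter, its underside 7.8 and top 11.8 mm above the face
- board_screw (a point): on the board's face, middle of the black T-slot across it, 185 mm up the slope from the hinge; x up the slope, y across to the left seen looking uphill, z out of the face. The screw stands square to the face in this T-slot, clamped anywhere up to 6 mm either side (along y) of this point: its true place is not reported; feel or see it
- board_slot (a point): middle of the lock pin's slot, on the board's face, 124.5 mm down the slope from board_screw; right through the board, 14 mm along the slope by 41 mm across. Axes as board_screw
- plate: white plate 170 (x) x 90 x 5 mm, 0.2 kg. Origin: centre of its underside; x to the keyhole end, z out of the face with the wooden grip block (26 x 26 mm, z = 5 to 55 mm, over the origin). Keyhole slot 10 mm wide runs on from the entry towards +x, ending at x = 70 mm. Slid fully down, the screw's centre is at x = 66.5 mm, 32 mm from the entry's centre. Brick relief 4 mm high on the -x end
- plate_entry (a point): centre of the keyhole's wide entry (octagon 21 mm across, through) on the plate's underside, at plate x = 34.5 mm; axes as the plate. With the screw head through it the plate lies flat on the board; otherwise it rides on the head
- plate_hole (a point): centre of the lock hole (14 mm diameter, through) on the plate's upper face at plate x = -58 mm. With the plate fully down it lies over board_slot. Axes as the plate
- pin: red lock pin, about 0.07 kg. Origin: centre of the collar's underside; z up along the pin towards its grip. Below: steel shank 10 mm diameter, 45 mm long, the last 5 mm tapered to 6 mm. Above: collar 22 mm diameter and 4 mm thick, then a square grip 20 x 20 mm from z = 4 to 49 mm. At the start it stands upright in its block, collar resting on the block's top.
- pin_block: fixed wooden block 70 x 70 x 55 mm that holds the pin upright, shank in a 14 mm hole. Origin: centre of its underside.
- paint_jar: bystander: paint jar 40 mm diameter, 70 mm tall, loose. Origin: centre of its underside.
- tape_roll: bystander: yellow tape roll 84 mm diameter, 24 mm tall, lying flat, loose. Origin: centre of its underside.
- model_car: bystander: red model car 100 x 42 x 33 mm, loose. Origin: centre of its underside.
Mind the look-alikes: they are no part of the job. What is shaped like the pin but blue is not meant.

How it is judged:
By the outcome, as a careful person would: the job done as asked, in the order asked, and still so for the second after the job is handed in, with the robot touching nothing.
It also fails if it takes over 72 s, if anything falls off the work surface, if the arm or the gripper's body presses on something with over 40 N, if the wrist force passes 120 N, or if a joint passes its speed limit or range.

## Robot

A 7-joint arm with a two-finger parallel gripper is mounted at the origin on the work surface. World frame = base frame: x ahead of the robot, y to its left, z up, the work surface at z = 0. Lengths are in m, angles in rad, forces in N, time in s.
With the tool pointing down it reaches from about 0.4 to 0.85 m from the base axis. Payload 4.5 kg.
Tool frame: the origin (TCP) lies at the centre of the arm's flange, where the gripper is bolted on; the fingertips stand nose_length ahead of it and the grasp point (between the pads) lies 147 mm ahead of it (nose_length is the distance from the TCP to the fingertips, in m); z points along the fingers, y is the line along which they close (so a half turn about z gives the same grasp; the last joint's range is limited). The gripper opens to 88 mm and grips with 3 to 60 N. Pads are 18 mm wide; open, the fingers measure 123 mm over their backs; the gripper's body (75 mm by 187 mm) begins 45 mm behind the grasp point.
Start: joints at [0.034, 0.689, -0.195, 1.565, 0.157, 0.902, -0.215], TCP at [0.625, 0, 0.405] pointing down, gripper open.
Joint ranges: [-3.01, 3.01], [-0.46, 2.08], [-1.47, 1.51], [0.13, 2.56], [-1, 4.14], [0.04, 2.09], [-2.66, 2.66]. Speed limits (rad/s): [2.57, 2.57, 3.14, 3.14, 3.14, 3.14, 3.14].

## Interface

Orientations are given as a unit quaternion [x, y, z, w].
In Python, from plant import * gives the robot as it stands.
- The arm moves only by the tool play_rows, never from a script. Its argument "rows" is a list that holds one entry, the list of rows, each a list of 6 numbers: the shift along the tool's x, y, z normalised to -1 to 1, where 1 is 0.5 m, then the turn, a rotation vector about the tool's x, y, z normalised to -1 to 1, where 1 is 0.5 rad. A call has 1 to 20 rows; each row is the pose to reach, as a shift and turn from the pose commanded when the call began, along the tool's axes at that moment; what a row does not reach only later rows make up. A row lasts 1/12 s, in which the tool goes at most 41.7 mm and 7.16 degrees, less where a joint would pass 70% of its speed; a pose out of reach is approached as far as the arm can. A call with a number of a shift or a turn outside -1 to 1 is refused whole. A call with a gripper value outside its range is refused whole. "claw" is the closure, from 0 (fully open) to 1 (shut), set as the call begins (left out, the last holds). The fingers move at their own pace and stop on an object; "squeeze" is the grip in N (left out, the last holds). Time passes only in rows, so rows that repeat a pose let the fingers close. It gives the time, the measured TCP pose, the force, the opening and the grip force at its end, in the units of the state.
- get_state(): the state, without advancing time (a new reading comes with each control period).
- snapshot(name): name is "scene" or "side" or "wrist"; returns a dict with "pixels" (400x640x3 uint8, blue, green, red), "camera_matrix" (3x3 intrinsics, pixels), "world_to_cam" (4x4, takes a point from world to camera coordinates); the wrist camera has in their place "mount" (4x4, takes a point from camera to tool coordinates, whose origin is the TCP and whose axes are the flange's). Camera axes: x right, y down, z forward; pixel columns grow to the right and rows downward; lengths in m; the calibration is good to about 2 mm. The wrist camera is an equidistant fisheye: a pixel r from the principal point sees the ray r / f radians off the axis. A picture is of the moment at which its call begins: read the wrist's pose just before it. There is no depth.
- finish_job(): hands the job in; it is judged then, once.
The state is a dict: "clock": time; "q": joint angles; "qd": joint speeds; "joint_torque": joint torques, N m; "tool_pos": TCP position; "eef_rot": TCP orientation; "contact_force": force on the tool from outside, world axes, zero at the start; "moment": the same for the moment, N m; "opening": opening from 0.0 (shut) to 1.0 (fully open); "finger_force": force on a finger pad.
Only numpy, scipy, OpenCV 4.12 (cv2) and the standard library are available. Lean on these libraries where they do the work, as an engineer would, in place of code of your own. Each camera call takes 0.05 s, during which the arm holds its last target. There are 200 camera calls.

## Working session

There is one attempt and no reset: what is moved stays moved. The work goes in short steps, Python scripts to look and compute and a tool call to move; the robot and the scene stay as the last step left them, time stands still between calls to the robot, and variables do not carry over. Pictures are saved under pics/ and viewed, at most 12 in all, crops included, and the job is handed in when it is done.

Besides the shell and the picture viewer there is one more tool, called after ">>>" by a JSON object that holds its "name" and its "arguments". play_rows: Moves the arm, as the interface text tells. Its arguments: {"type":"object","properties":{"rows":{"type":"array"},"claw":{"type":"number"},"squeeze":{"type":"number"}},"required":["rows"]}

```bash
ls; mkdir -p pics; python3 - <<'E'
from plant import *
import cv2,numpy as np
s=get_state();print({k:np.round(v,4) for k,v in s.items()})
try: print(nose_length)
except Exception as e: print(e)
for n in ("scene","side","wrist"):
    d=snapshot(n);cv2.imwrite(f"pics/{n}0.png",d["pixels"])
    np.savez(f"{n}0.npz",**d,tp=s["tool_pos"],tr=s["eef_rot"])
    for k in d:
        if k!="pixels":print(n,k,np.round(d[k],4).tolist())
E
```

```text
pics
{'clock': np.float64(0.0), 'q': array([ 0.0338,  0.69  , -0.1945,  1.5663,  0.1573,  0.9025, -0.2151]), 'qd': array([ 0.0016, -0.0012, -0.0005, -0.0012, -0.0003, -0.0007, -0.0009]), 'joint_torque': array([ 3.00000e-04, -5.27572e+01, -1.26690e+00, -1.53434e+01,
       -5.26000e-02,  6.60000e-03,  2.00000e-04]), 'tool_pos': array([ 0.6247, -0.    ,  0.4039]), 'eef_rot': array([ 7.071e-01,  7.071e-01, -7.000e-04, -6.000e-04]), 'contact_force': array([-0.4557, -0.8682,  0.6055]), 'moment': array([-0.0426,  0.0209,  0.0211]), 'finger_force': np.float64(0.0), 'opening': np.float64(1.0061)}
0.166
scene camera_matrix [[512.9554, 0.0, 319.5362], [0.0, 512.9554, 187.524], [0.0, 0.0, 1.0]]
scene world_to_cam [[-0.478, 0.8783, 0.0002, 0.2827], [0.6006, 0.3271, -0.7296, -0.2727], [-0.6409, -0.3486, -0.6839, 1.6568], [0.0, 0.0, 0.0, 1.0]]
side camera_matrix [[376.2386, 0.0, 314.7124], [0.0, 376.2386, 200.8904], [0.0, 0.0, 1.0]]
side world_to_cam [[0.7951, -0.6063, -0.0131, -0.4476], [-0.3986, -0.5062, -0.7647, 0.246], [0.4571, 0.6133, -0.6442, 0.8205], [0.0, 0.0, 0.0, 1.0]]
wrist camera_matrix [[309.7069, 0.0, 322.5176], [0.0, 309.7069, 200.5328], [0.0, 0.0, 1.0]]
wrist mount [[0.0002, -0.9506, -0.3105, 0.082], [1.0, 0.0001, 0.0003, 0.0002], [-0.0002, -0.3105, 0.9506, 0.0215], [0.0, 0.0, 0.0, 1.0]]
```

View pics/scene0.png

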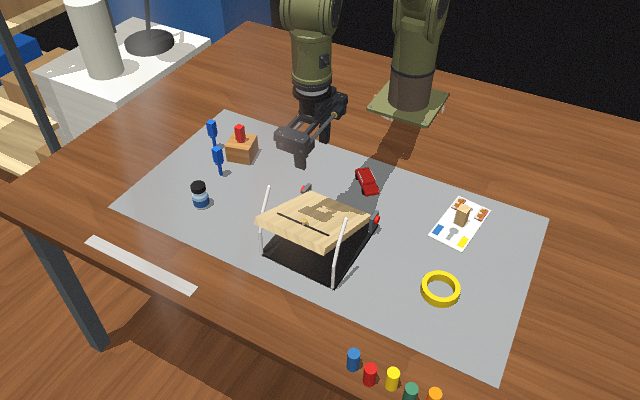

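View pics/side0.png

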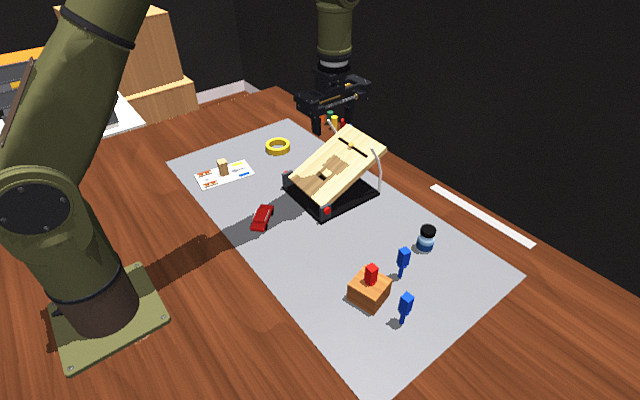

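View pics/wrist0.png

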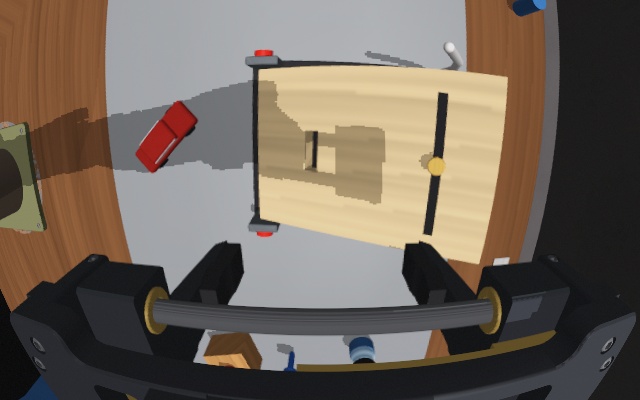

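Scene view: the plate is at (460,223) with its grip at (463,212). The red pin stands in its block at (240,133). Blue look-alikes are at (212,129) and (217,156), other red things are the car (367,181) and a red jar (370,374), and the easel is at (315,225). Wrist view: screw head at (436,166), lock slot at (312,150). The one to take is the red pin in the wooden block. Next is one close composite crop.

```bash
cat > h.py <<'E'
import numpy as np,cv2
from scipy.spatial.transform import Rotation as R
def load(n,i=0): return dict(np.load(f"{n}{i}.npz"))
def ray(d,px):
    K=d["camera_matrix"];u=(px[0]-K[0,2])/K[0,0];v=(px[1]-K[1,2])/K[1,1]
    if "mount" in d:
        r=np.hypot(u,v);s=np.sin(r)/r if r>1e-9 else 1
        c=np.array([u*s,v*s,np.cos(r)]);M=d["mount"];Q=R.from_quat(d["tr"]).as_matrix()
        return d["tp"]+Q@M[:3,3],Q@M[:3,:3]@c
    T=d["world_to_cam"];c=np.array([u,v,1.]);c/=np.linalg.norm(c)
    return -T[:3,:3].T@T[:3,3],T[:3,:3].T@c
def onz(d,px,z):
    o,r=ray(d,px);return o+r*(z-o[2])/r[2]
def onplane(d,px,p,n):
    o,r=ray(d,px);return o+r*((p-o)@n)/(r@n)
def tri(*dp):
    A=np.zeros((3,3));b=np.zeros(3);L=[]
    for d,px in dp:
        o,r=ray(d,px);P=np.eye(3)-np.outer(r,r);A+=P;b+=P@o;L.append((o,P))
    x=np.linalg.solve(A,b);return x,[1e3*np.linalg.norm(P@(x-o)) for o,P in L]
def snap(n,i):
    from plant import get_state,snapshot
    s=get_state();d=snapshot(n);np.savez(f"{n}{i}.npz",**d,tp=s["tool_pos"],tr=s["eef_rot"]);cv2.imwrite(f"pics/{n}{i}.png",d["pixels"])
    return load(n,i)
def crop(d,x,y,w,h,k): return cv2.resize(d["pixels"][y:y+h,x:x+w],None,fx=k,fy=k,interpolation=cv2.INTER_CUBIC)
E
python3 - <<'E'
from h import *
s,d=load("scene"),load("side")
a=crop(s,422,188,80,60,5);b=crop(s,240,178,160,120,2.5)
c=crop(d,270,115,133,100,3);e=crop(s,195,110,80,60,5)
f=lambda i:cv2.resize(i,(400,300))
cv2.imwrite("pics/comp.png",np.vstack([np.hstack([f(a),f(b)]),np.hstack([f(c),f(e)])]))
E
```

```text
(no output)
```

View pics/comp.png

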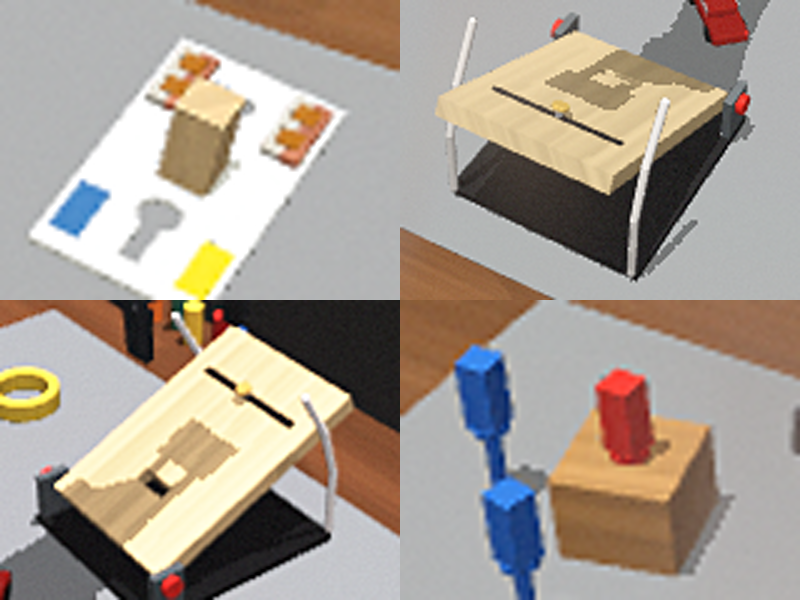

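The crop confirms the red pin in its wooden block (head at composite 625,400). It also shows the keyhole end of the plate on the blue/yellow side. Now triangulating.

```bash
python3 - <<'E'
from h import *
np.set_printoptions(precision=4,suppress=True)
s,d,w=load("scene"),load("side"),load("wrist")
pr=lambda n,t:print(n,t[0],np.round(t[1],1))
L=tri((s,(328.8,235.2)),(d,(339,138.3)),(w,(443,93)));pr("T+y",L)
Rr=tri((s,(277.2,212.8)),(d,(367.3,156.3)),(w,(429,235)));pr("T-y",Rr)
S=tri((s,(304.8,220.8)),(d,(350.7,145.3)),(w,(436,166)));pr("head",S)
h1=onz(w,(258,68),.05);h2=onz(w,(258,217),.05);print("hinge corners",h1,h2)
y=h1-h2;print("width",np.linalg.norm(y));y/=np.linalg.norm(y)
T=(L[0]+Rr[0])/2;v=T-h1;v-=y*(v@y);print("T up",np.linalg.norm(v),"tilt",np.degrees(np.arcsin(v[2]/np.linalg.norm(v))),"yaw",np.degrees(np.arctan2(v[1],v[0])), np.degrees(np.arctan2(y[1],y[0]))-90)
for n,c,z in(("scene",s,.005),("side",d,.005)):
    p=c["pixels"];m=((p.min(2)>150)).astype(np.uint8)
    roi=np.zeros_like(m)
    if n=="scene": roi[190:260,420:500]=1
    else: roi[150:195,185:262]=1
    m=cv2.inRange(p,(165,165,165),(255,255,255))//255*roi if n=="scene" else m*roi
    # grey mat excluded by brightness: print levels
    m=(p.min(2)>205).astype(np.uint8)*roi
    cs=cv2.findContours(m,cv2.RETR_EXTERNAL,cv2.CHAIN_APPROX_NONE)[0]
    q=np.vstack(cs);hull=cv2.convexHull(q)
    ap=cv2.approxPolyDP(hull,4,True)[:,0];print(n,ap.tolist(),len(cs))
    P=np.array([onz(c,a,z) for a in ap]);print(P[:,:2].tolist(),np.linalg.norm(P-np.roll(P,1,0),axis=1))
def red(c,x0,y0,x1,y1):
    p=c["pixels"].astype(int);m=(p[...,2]>110)&(p[...,1]<70)&(p[...,0]<70)
    m[:y0]=0;m[y1:]=0;m[:,:x0]=0;m[:,x1:]=0
    ys,xs=np.where(m);return (xs.min(),xs.max(),ys.min(),ys.max(),xs.mean(),ys.mean())
a=red(s,225,115,255,150);b=red(d,355,255,385,295);print(a,b)
pr("pin mid",tri((s,a[4:]),(d,b[4:])))
# plate grip block top center: scene crop a (210,103)
E
```

```text
T+y [0.7259 0.0938 0.128 ] [1.6 2.  0.9]
T-y [ 0.7229 -0.034   0.1303] [0.6 0.5 0.6]
head [0.7196 0.0325 0.1354] [1.4 1.  1.1]
hinge corners [0.5557 0.1214 0.05  ] [ 0.549 -0.047  0.05 ]
width 0.16849971547468778
T up 0.18952171598541595 tilt 24.67270098210801 yaw -2.295246538166084 -2.295246538166083
scene [[458, 196], [491, 210], [462, 251], [428, 235]] 1
[[0.3460955571537532, 0.27676835271164535], [0.3556645563203711, 0.36563898985664245], [0.521449599451465, 0.3413961259512803], [0.5120572726905299, 0.2544599026027841]] [0.1675 0.0894 0.1675 0.0874]
side [[254, 172], [205, 189], [194, 175], [243, 159]] 4
[[0.5137886240751254, 0.2574709777893234], [0.35134898362477973, 0.27334387671233484], [0.35461348020627115, 0.36262029053107714], [0.5227187174762103, 0.34584817786345734]] [0.0888 0.1632 0.0893 0.1689]
(np.int64(234), np.int64(245), np.int64(124), np.int64(142), np.float64(239.61111111111111), np.float64(133.73611111111111)) (np.int64(359), np.int64(383), np.int64(263), np.int64(292), np.float64(370.43457943925233), np.float64(275.4906542056075))
pin mid [ 0.4729 -0.3143  0.0774] [0.4 0.4]
```

>>> {"name": "play_rows", "arguments": {"rows": [[[0.3,-0.19,0.0,0,0,0.14],[0.62,-0.382,0.1,0,0,0.28],[0.62,-0.382,0.1,0,0,0.28],[0.62,-0.382,0.1,0,0,0.28],[0.62,-0.382,0.1,0,0,0.28],[0.62,-0.382,0.208,0,0,0.28],[0.62,-0.382,0.208,0,0,0.28],[0.62,-0.382,0.208,0,0,0.28],[0.62,-0.382,0.208,0,0,0.28],[0.62,-0.382,0.208,0,0,0.28],[0.62,-0.382,0.208,0,0,0.28],[0.62,-0.382,0.208,0,0,0.28],[0.62,-0.382,0.208,0,0,0.28],[0.62,-0.382,0.208,0,0,0.28],[0.62,-0.382,0.208,0,0,0.28]]], "claw": 0, "squeeze": 40}}

```text
clock: 1.4
tool_pos: [0.4353, 0.3084, 0.3014]
eef_rot: [0.756, 0.655, 0.001, 0.001]
contact_force: [0.0, -0.3, 0.3]
opening: 1.002
finger_force: 0.0
```

```bash
python3 - <<'E'
from h import *
w=snap("wrist",1);print(w["tp"],w["tr"])
E
```

```text
[0.43534298 0.30843036 0.30142432] [7.55952379e-01 6.54626100e-01 6.19657856e-04 5.35181565e-04]
```

View pics/wrist1.png

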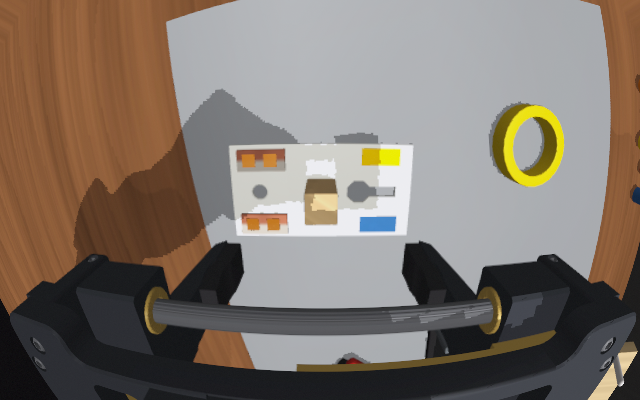

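The plate is square below the gripper: corners (230,145), (412,144), (407,236), (236,235), keyhole entry (359,191) on the right, lock hole (260,191), and the grip between the fingers.

```bash
python3 - <<'E'
from h import *
w=load("wrist",1);Q=R.from_quat(w["tr"]).as_matrix()
P=np.array([onz(w,a,.005) for a in((230,145),(412,144),(407,236),(236,235))])
c=P.mean(0);x=(P[1]+P[2]-P[0]-P[3])/2;print(c,np.linalg.norm(x),np.degrees(np.arctan2(x[1],x[0])))
e=onz(w,(359,191),.005);h=onz(w,(260,191),.005);print(e,h,np.linalg.norm(e-h),(e+h)/2+ .0117*x/np.linalg.norm(x))
g=np.r_[c[:2],.032+.147];print("tool shift",Q.T@(g-w["tp"])/.5,"y axis",np.degrees(np.arctan2(Q[1,1],Q[0,1])))
E
```

```text
[0.43484299 0.30937228 0.005     ] 0.16894228295748293 -8.275016952611367
[0.46969477 0.30504649 0.005     ] [0.37816902 0.31837848 0.005     ] 0.09249164956879413 [0.43551008 0.31002857 0.005     ]
tool shift [ 0.00166375 -0.00165574  0.24484667] y axis -8.217367836983156
```

>>> {"name": "play_rows", "arguments": {"rows": [[[0.002,-0.001,0.08,0,0,0],[0.002,-0.001,0.16,0,0,0],[0.002,-0.001,0.21,0,0,0],[0.002,-0.001,0.242,0,0,0],[0.002,-0.001,0.242,0,0,0],[0.002,-0.001,0.242,0,0,0]]]}}

```text
clock: 1.95
tool_pos: [0.434, 0.3105, 0.1795]
eef_rot: [0.755, 0.656, -0.001, 0.0]
contact_force: [0.6, -0.0, 0.8]
opening: 0.998
finger_force: 0.0
```

>>> {"name": "play_rows", "arguments": {"rows": [[[0,0,0,0,0,0],[0,0,0,0,0,0],[0,0,0,0,0,0],[0,0,0,0,0,0],[0,0,0,0,0,0],[0,0,0,0,0,0],[0,0,0,0,0,0],[0,0,0,0,0,0],[0,0,0,0,0,0],[0,0,0,0,0,0]]], "claw": 1, "squeeze": 50}}

```text
clock: 2.78
tool_pos: [0.4338, 0.3111, 0.1797]
eef_rot: [0.755, 0.656, 0.0, 0.0]
contact_force: [-0.4, -0.6, 0.3]
opening: 0.288
finger_force: 50.0
```

>>> {"name": "play_rows", "arguments": {"rows": [[[0,0,-0.03,0,0,0],[0,0,-0.08,0,0,0],[0,0,-0.15,0,0,0],[0,0,-0.22,0,0,0],[0,0,-0.3,0,0,0],[0,0,-0.36,0,0,0],[0,0,-0.4,0,0,0],[0,0,-0.4,0,0,0],[0,0,-0.4,0,0,0],[0,0,-0.4,0,0,0]]]}}

```text
clock: 3.62
tool_pos: [0.433, 0.3106, 0.3782]
eef_rot: [0.755, 0.656, -0.002, 0.0]
contact_force: [-1.0, 0.0, -2.5]
opening: 0.289
finger_force: 50.0
```

```bash
cat > fit.py <<'E'
from h import *
from scipy.optimize import least_squares
np.set_printoptions(precision=4,suppress=True)
s,d,w=load("scene"),load("side"),load("wrist")
p=w["pixels"].astype(int)
def ends(m):
    c=max(cv2.findContours(m.astype(np.uint8),cv2.RETR_EXTERNAL,cv2.CHAIN_APPROX_NONE)[0],key=len)[:,0]
    return c
m=(p.max(2)<70);m[:85]=0;m[245:]=0;m[:,:415]=0;m[:,455:]=0
n=m.copy();ys,xs=np.where(n);a=xs[ys<ys.min()+4].mean(),ys.min();b=xs[ys>ys.max()-4].mean(),ys.max()+1
hsv=cv2.cvtColor(w["pixels"],cv2.COLOR_BGR2HSV)
g=(hsv[...,0]>12)&(hsv[...,0]<30)&(hsv[...,1]>150);g[:150]=0;g[182:]=0;g[:,:415]=0;g[:,455:]=0
gy,gx=np.where(g);head=(gx.min()+gx.max()+1)/2,(gy.min()+gy.max()+1)/2
print("T ends",a,b,"head",head,gx.min(),gx.max(),gy.min(),gy.max())
# lower-edge of board / knob: use colour transition along rows of side edges
def B(q,uv,z=0):
    x,y,yaw,t=q;e=np.array([np.cos(yaw)*np.cos(t),np.sin(yaw)*np.cos(t),np.sin(t)])
    l=np.array([-np.sin(yaw),np.cos(yaw),0]);return np.array([x,y,.05])+e*uv[0]+l*uv[1]+np.cross(e,l)*z
def res(q):
    r=[]
    D=q[4]
    for c,px,uv,z in [(w,a,(.185,D),0),(w,b,(.185,-D),0),(s,(328.8,235.2),(.185,D),0),(s,(277.2,212.8),(.185,-D),0),
       (d,(339,138.3),(.185,D),0),(d,(367.3,156.3),(.185,-D),0),(w,(258,68),(q[6],.085),0),(w,(258,217),(q[6],-.085),0),
       (w,(507,77),(q[6]+.245,.085),0),(w,(478,263),(q[6]+.245,-.085),0),
       (w,head,(.185,q[5]),.0118),(s,(304.8,220.8),(.185,q[5]),.0105),(d,(350.7,145.3),(.185,q[5]),.0105)]:
        o,v=ray(c,px);u=B(q[:4],uv,z)-o;r+=list((u-v*(u@v))*1e3)
    return r
f=least_squares(res,[.55,.035,-.03,.44,.064,0,0],loss="soft_l1")
q=f.x;print("x,y,yaw,tilt,D,off,u0",q[:2],np.degrees(q[2:4]),q[4:])
print(np.round(np.linalg.norm(np.array(res(q)).reshape(-1,3),axis=1),1))
np.save("q.npy",q)
E
python3 fit.py
```

```text
T ends (np.float64(442.5483870967742), np.int64(93)) (np.float64(421.48), np.int64(245)) head (np.float64(435.0), np.float64(166.5)) 428 441 157 175
x,y,yaw,tilt,D,off,u0 [0.5557 0.0364] [-2.2373 24.8537] [ 0.0648  0.0025 -0.0045]
[ 0.  10.3  1.6  0.5  2.5  2.9  0.4  0.7  1.   1.7  0.2  1.6  2.4]
```

```bash
sed -i 's/^print("T ends"/b=(429,235.5)\nprint("T ends"/' fit.py; python3 fit.py; python3 - <<'E'
from h import *
np.set_printoptions(precision=4,suppress=True)
w=snap("wrist",2)
cv2.imwrite("pics/w2c.png",crop(w,200,110,240,150,3.3))
E
```

```text
T ends (np.float64(442.5483870967742), np.int64(93)) (429, 235.5) head (np.float64(435.0), np.float64(166.5)) 428 441 157 175
x,y,yaw,tilt,D,off,u0 [0.5565 0.0362] [-2.0534 24.9775] [ 0.0644  0.0023 -0.0053]
[0.5 2.7 1.7 1.  2.5 2.  0.7 0.7 0.3 1.2 0.6 1.6 2.9]
```

View pics/w2c.png

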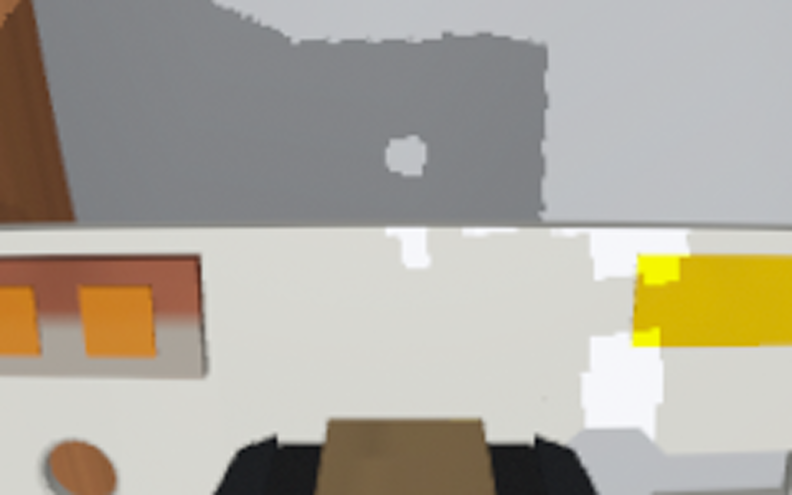

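The plate sits square in the grip: its upper (+y) edge is at row ~179, the grip block is between the fingers, and the lock hole is near (224,252).

```bash
python3 - <<'E'
from h import *
np.set_printoptions(precision=4,suppress=True)
w=load("wrist",2)
t=dict(w);t["tp"]=np.zeros(3);t["tr"]=[0,0,0,1]
k=3.3
for px in((20,230),(405,228),(780,229)): print("edge",onz(t,(200+px[0]/k,110+px[1]/k),.1746))
g=cv2.cvtColor(w["pixels"],cv2.COLOR_BGR2GRAY)
# block edges (z=5 top=55 -> tool z .1246): bottom visible corner crop x 328..483 at row 420 = block top? 
for px in((328,420),(483,420)): print("block",onz(t,(200+px[0]/k,110+px[1]/k),.1246))
# lock hole: full image ellipse centre
for px in((224.5,252.5),): print("hole",onz(t,px,.1746))
q=np.load("q.npy");x,y,yaw,tl=q[:4]
E=np.c_[[np.cos(yaw)*np.cos(tl),np.sin(yaw)*np.cos(tl),np.sin(tl)],[-np.sin(yaw),np.cos(yaw),0],[0,0,0]];E[:,2]=np.cross(E[:,0],E[:,1])
print("screw foot",np.r_[x,y,.05]+E@[.185,q[5],0],"n",E[:,2])
E
```

```text
edge [ 0.0437 -0.0622  0.1746]
edge [0.0435 0.0002 0.1746]
edge [0.0438 0.0608 0.1746]
block [ 0.0341 -0.0084  0.1246]
block [0.0341 0.0088 0.1246]
hole [ 0.0004 -0.0564  0.1746]
screw foot [0.7241 0.0325 0.1281] n [-0.422   0.0151  0.9065]
```

```bash
cat > mv.py <<'E'
from h import *
np.set_printoptions(precision=4,suppress=True)
def frame():
    q=np.load("q.npy");x,y,yaw,tl=q[:4]
    e=np.array([np.cos(yaw)*np.cos(tl),np.sin(yaw)*np.cos(tl),np.sin(tl)]);l=np.array([-np.sin(yaw),np.cos(yaw),0]);n=np.cross(e,l)
    return np.array([x,y,.05]),np.c_[e,l,n],q[5]
def rows(pt,Rt):  # needed shift/turn, normalised, from the current measured pose
    from plant import get_state
    s=get_state();Q=R.from_quat(s["eef_rot"])
    print("shift",Q.inv().apply(pt-s["tool_pos"])/.5,"turn",(Q.inv()*R.from_matrix(Rt)).as_rotvec()/.5)
def target(uvh,off,yt=0): # tool pose with tool-frame point off at board coords
    o,E,_=frame();Rt=np.c_[E[:,1],E[:,0],-E[:,2]]
    return o+E@uvh-Rt@off,Rt
OFF=np.array([-.001,.0005,.1796])
def inboard(OFF=OFF):
    from plant import get_state
    s=get_state();o,E,_=frame();Q=R.from_quat(s["eef_rot"])
    print("plate origin u,v,h",E.T@(s["tool_pos"]+Q.apply(OFF)-o)*1e3,"force board",E.T@s["contact_force"],"roterr deg",np.degrees((R.from_matrix(np.c_[E[:,1],E[:,0],-E[:,2]]).inv()*Q).as_rotvec()))
E
python3 - <<'E'
from mv import *
s,w,d=load("scene"),load("wrist"),load("side")
print("rod+y",tri((s,(346,218)),(w,(450,47))), "rod-y side/scene", tri((s,(268.5,186.5)),(d,(328,123))))
rows(*target([.1505,.0023,.1],OFF))
E
```

```text
rod+y (array([0.7094, 0.1246, 0.1819]), [np.float64(0.30420391586476914), np.float64(0.3042039158647881)]) rod-y side/scene (array([ 0.6847, -0.0031,  0.2187]), [np.float64(62.131271469763966), np.float64(62.1312714697642)])
shift [-0.4987  0.356   0.0227] turn [-0.8767  0.0511 -0.2033]
```

>>> {"name": "play_rows", "arguments": {"rows": [[[-0.03,0.02,-0.01,-0.03,0,0],[-0.09,0.06,-0.02,-0.12,0.01,-0.03],[-0.15,0.1,-0.02,-0.24,0.01,-0.06],[-0.21,0.15,-0.02,-0.36,0.02,-0.09],[-0.27,0.19,-0.02,-0.48,0.03,-0.12],[-0.33,0.24,-0.01,-0.6,0.04,-0.15],[-0.39,0.28,0,-0.72,0.04,-0.18],[-0.44,0.32,0.01,-0.8,0.05,-0.2],[-0.48,0.345,0.02,-0.85,0.05,-0.203],[-0.499,0.356,0.023,-0.877,0.051,-0.203],[-0.499,0.356,0.023,-0.877,0.051,-0.203],[-0.499,0.356,0.023,-0.877,0.051,-0.203],[-0.499,0.356,0.023,-0.877,0.051,-0.203],[-0.499,0.356,0.023,-0.877,0.051,-0.203],[-0.499,0.356,0.023,-0.877,0.051,-0.203]]]}}

```text
clock: 4.92
tool_pos: [0.5748, 0.0411, 0.3684]
eef_rot: [0.702, 0.678, 0.153, 0.155]
contact_force: [-0.5, -0.5, -2.2]
opening: 0.287
finger_force: 50.0
```

```bash
python3 - <<'E'
from mv import *
inboard();rows(*target([.1505,.0023,.1],OFF))
w=snap("wrist",3);snap("side",3);snap("scene",3)
cv2.imwrite("pics/w3c.png",np.vstack([cv2.resize(w["pixels"][80:330,130:530],(800,500))]))
E
```

```text
plate origin u,v,h [151.9108   5.4468 101.3695] force board [-1.3904 -0.478  -1.7912] roterr deg [-0.1683  0.2615 -0.0502]
shift [-0.0047 -0.0018  0.0027] turn [ 0.0059 -0.0091  0.0018]
```

View pics/w3c.png

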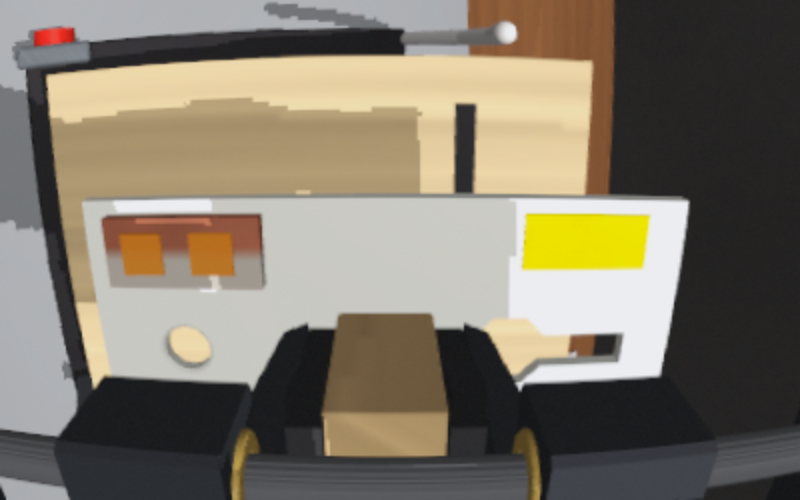

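The board's T-slot end is at full pixel (363,132) and the plate's keyhole slot end at (440,247–260). The lock hole is at (224.5,252.5) and the left board edge is seen behind. I'll check these against the model.

```bash
python3 - <<'E'
from mv import *
w=load("wrist",3);t=dict(w);t["tp"]=np.zeros(3);t["tr"]=[0,0,0,1]
o,E,off=frame()
f=lambda x,y:(130+x/2,80+y/2)
for n,p in(("T+end",f(466,104)),("T at plate",f(466,190)),("topR corner",f(591,62)),("lowL corner",f(47,75)),("hinge low",f(88,360))):
    print(n,E.T@(onplane(w,p,o,E[:,2])-o)*1e3)
g=lambda p,z:onz(t,p,z)*1e3
for n,p in(("plate UL",f(83,200)),("plate UR",f(688,200)),("slot end up",f(621,334)),("slot end low",f(619,361)),("hole",f(189,345)),("brick R",f(263,214))): print(n,g(p,.1746))
E
```

```text
T+end [185.2704  64.6529   0.    ]
T at plate [186.3319  27.3569   0.    ]
topR corner [239.6742  84.9236  -0.    ]
lowL corner [-3.7314 84.066  -0.    ]
hinge low [ -2.7754 -60.723   -0.    ]
plate UL [ 43.8864 -84.051  174.6   ]
plate UR [ 43.9293  83.4956 174.6   ]
slot end up [  3.5252  68.2011 174.6   ]
slot end low [ -5.5104  69.0595 174.6   ]
hole [  0.4067 -56.9539 174.6   ]
brick R [ 39.3394 -32.1608 174.6   ]
```

>>> {"name": "play_rows", "arguments": {"rows": [[[-0.003,0,0.03,0.006,-0.009,0.002],[-0.006,-0.001,0.07,0.006,-0.009,0.002],[-0.007,-0.002,0.11,0.006,-0.009,0.002],[-0.007,-0.002,0.14,0.006,-0.009,0.002],[-0.007,-0.002,0.157,0.006,-0.009,0.002],[-0.007,-0.002,0.157,0.006,-0.009,0.002],[-0.007,-0.002,0.157,0.006,-0.009,0.002],[-0.007,-0.002,0.157,0.006,-0.009,0.002]]]}}

```text
clock: 5.73
tool_pos: [0.6075, 0.0351, 0.2964]
eef_rot: [0.703, 0.677, 0.15, 0.156]
contact_force: [0.0, 0.3, -2.1]
opening: 0.284
finger_force: 50.0
```

```bash
sed -i 's/^OFF=.*/OFF=np.array([-.0006,0,.1796])/' mv.py; python3 - <<'E'
from mv import *
inboard();inboard();rows(*target([.1505,.0023,.02],OFF))
w=snap("wrist",4);s=snap("scene",4)
o,E,off=frame()
a=crop(w,330,200,130,100,3.07);
c=s["world_to_cam"]@np.r_[o+E@[.185,.0023,.0118],1];uv=s["camera_matrix"]@c[:3];uv=(uv/uv[2])[:2];print("head in scene",uv)
b=crop(s,int(uv[0])-50,int(uv[1])-38,100,75,4)
cv2.imwrite("pics/c4.png",np.hstack([cv2.resize(a,(400,300)),cv2.resize(b,(400,300))]))
E
```

```text
plate origin u,v,h [150.2646  -0.1305  22.1735] force board [-0.8879  0.3212 -1.908 ] roterr deg [ 0.0037 -0.0783  0.1112]
plate origin u,v,h [150.2646  -0.1305  22.1735] force board [-0.8879  0.3212 -1.908 ] roterr deg [ 0.0037 -0.0783  0.1112]
shift [0.0044 0.0004 0.0043] turn [-0.0001  0.0027 -0.0039]
head in scene [304.309 219.846]
```

View pics/c4.png

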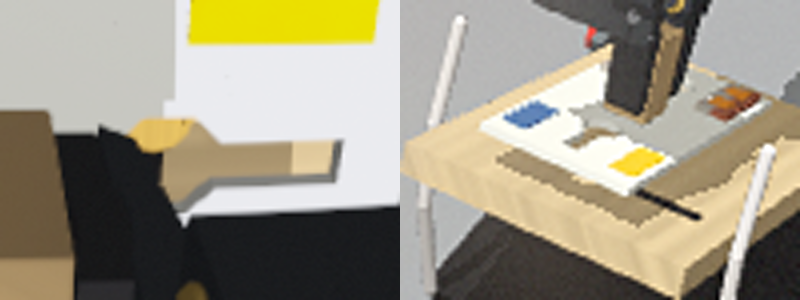

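Left panel: the gold head shows through the entry, with its lower rim at crop (165,152), so it sits towards +v. Computing where that puts the screw.

```bash
python3 - <<'E'
from mv import *
w=load("wrist",4);o,E,off=frame()
hsv=cv2.cvtColor(w["pixels"],cv2.COLOR_BGR2HSV)[235:275,368:405]
m=(hsv[...,1]>125)&(hsv[...,2]>150);ys,xs=np.where(m);print(len(xs),xs.min()+368,xs.max()+368,ys.min()+235,ys.max()+235)
for p in((383.7,249.5),(xs.mean()+368,ys.max()+236),(398.4,240.5)):print(E.T@(onplane(w,p,o+.0118*E[:,2],E[:,2])-o)*1e3)
w0=load("wrist",0)
for p in((435,166.5),(428,166),(442,166),(436,157),(436,176)):print("w0",E.T@(onplane(w0,p,o+.0118*E[:,2],E[:,2])-o)*1e3)
E
```

```text
157 372 391 240 250
[187.6249  -4.4966  11.8   ]
[186.3858  -5.5132  11.8   ]
[196.45     1.4853  11.8   ]
w0 [184.5157   1.9988  11.8   ]
w0 [178.4979   1.5477  11.8   ]
w0 [190.408    3.3017  11.8   ]
w0 [184.4335  10.1165  11.8   ]
w0 [186.3679  -5.9401  11.8   ]
```

>>> {"name": "play_rows", "arguments": {"rows": [[[0.0025,0,0,0,0.003,-0.004],[0.0055,0.0005,0.004,0,0.003,-0.004],[0.0055,0.0005,0.01,0,0.003,-0.004],[0.0055,0.0005,0.015,0,0.003,-0.004],[0.0055,0.0005,0.02,0,0.003,-0.004],[0.0055,0.0005,0.023,0,0.003,-0.004],[0.0055,0.0005,0.026,0,0.003,-0.004],[0.0055,0.0005,0.028,0,0.003,-0.004],[0.0055,0.0005,0.028,0,0.003,-0.004],[0.0055,0.0005,0.028,0,0.003,-0.004]]]}}

```text
clock: 6.67
tool_pos: [0.6137, 0.0372, 0.2843]
eef_rot: [0.703, 0.678, 0.15, 0.156]
contact_force: [-0.3, 0.1, -2.7]
opening: 0.287
finger_force: 50.0
```

```bash
python3 - <<'E'
from mv import *
inboard()
E
```

```text
plate origin u,v,h [150.7792   2.4163   8.6079] force board [-1.3638  0.1274 -2.3161] roterr deg [-0.0146 -0.0184  0.0459]
```

>>> {"name": "play_rows", "arguments": {"rows": [[[0,0,0.003,0,0,0],[0,0,0.006,0,0,0],[0,0,0.009,0,0,0],[0,0,0.011,0,0,0],[0,0,0.013,0,0,0],[0,0,0.013,0,0,0],[0,0,0.013,0,0,0]]]}}

```text
clock: 7.25
tool_pos: [0.6164, 0.037, 0.2782]
eef_rot: [0.703, 0.678, 0.15, 0.156]
contact_force: [-0.0, 0.1, -3.1]
opening: 0.29
finger_force: 50.0
```

```bash
python3 - <<'E'
from mv import *
inboard()
E
```

```text
plate origin u,v,h [150.6303   2.2953   1.9422] force board [-1.309   0.1271 -2.7975] roterr deg [-0.0006 -0.0365  0.0338]
```

>>> {"name": "play_rows", "arguments": {"rows": [[[0,0,0.001,0,0,0],[0,0,0.002,0,0,0],[0,0,0.003,0,0,0],[0,0,0.0035,0,0,0],[0,0,0.0035,0,0,0]]]}}

```text
clock: 7.67
tool_pos: [0.6167, 0.0371, 0.2773]
eef_rot: [0.703, 0.678, 0.15, 0.156]
contact_force: [-5.8, -0.3, 5.0]
opening: 0.29
finger_force: 49.9
```

>>> {"name": "play_rows", "arguments": {"rows": [[[0,0,0.001,0,0,0],[0,0,0.0015,0,0,0],[0,0,0.0015,0,0,0]]]}}

```text
clock: 7.92
tool_pos: [0.6167, 0.037, 0.2771]
eef_rot: [0.703, 0.678, 0.15, 0.156]
contact_force: [-8.9, -0.7, 9.6]
opening: 0.289
finger_force: 49.9
```

```bash
python3 - <<'E'
from mv import *
from plant import get_state
inboard();s=get_state();print(R.from_quat(s["eef_rot"]).inv().apply(s["moment"]))
E
```

```text
plate origin u,v,h [150.5933   2.3262   0.8765] force board [-3.9816 -1.0373 12.4116] roterr deg [-0.0389 -0.0274  0.0257]
[ 0.4857 -0.0037 -0.0196]
```

>>> {"name": "play_rows", "arguments": {"rows": [[[0,0,-0.0012,0,0,0],[0,-0.006,-0.0012,0,0,0],[0,-0.012,-0.0012,0,0,0],[0,-0.018,-0.0012,0,0,0],[0,-0.024,-0.0012,0,0,0],[0,-0.03,-0.0012,0,0,0],[0,-0.036,-0.0012,0,0,0],[0,-0.042,-0.0012,0,0,0],[0,-0.048,-0.0012,0,0,0],[0,-0.054,-0.0012,0,0,0],[0,-0.054,-0.0012,0,0,0],[0,-0.054,-0.0012,0,0,0]]]}}

```text
clock: 8.92
tool_pos: [0.5932, 0.038, 0.266]
eef_rot: [0.703, 0.677, 0.151, 0.157]
contact_force: [-1.9, 0.1, 6.3]
opening: 0.292
finger_force: 49.9
```

```bash
python3 - <<'E'
from mv import *
inboard()
E
```

```text
plate origin u,v,h [124.9108   2.4285   0.7027] force board [0.9658 0.0375 6.4673] roterr deg [-0.1455 -0.0331  0.0305]
```

>>> {"name": "play_rows", "arguments": {"rows": [[[0,-0.003,0,0,0,0],[0,-0.006,0,0,0,0],[0,-0.009,0,0,0,0],[0,-0.0105,0,0,0,0],[0,-0.012,0,0,0,0],[0,-0.012,0,0,0,0],[0,-0.012,0,0,0,0]]]}}

```text
clock: 9.5
tool_pos: [0.5882, 0.0383, 0.2636]
eef_rot: [0.703, 0.677, 0.151, 0.157]
contact_force: [-0.3, 0.4, 5.5]
opening: 0.291
finger_force: 49.9
```

```bash
python3 - <<'E'
from mv import *
inboard()
E
```

```text
plate origin u,v,h [119.4918   2.5244   0.6625] force board [2.0092 0.3729 5.1527] roterr deg [-0.1984 -0.04    0.0266]
```

>>> {"name": "play_rows", "arguments": {"rows": [[[0,-0.001,0,0,0,0],[0,-0.002,0,0,0,0],[0,-0.003,0,0,0,0],[0,-0.003,0,0,0,0]]]}}

```text
clock: 9.83
tool_pos: [0.5874, 0.0383, 0.2632]
eef_rot: [0.703, 0.677, 0.152, 0.158]
contact_force: [3.1, -0.2, 5.6]
opening: 0.291
finger_force: 49.9
```

>>> {"name": "play_rows", "arguments": {"rows": [[[0,-0.001,0,0,0,0],[0,-0.002,0,0,0,0],[0,-0.003,0,0,0,0],[0,-0.003,0,0,0,0]]]}}

```text
clock: 10.17
tool_pos: [0.5869, 0.0384, 0.263]
eef_rot: [0.702, 0.677, 0.152, 0.158]
contact_force: [4.6, 1.1, 5.1]
opening: 0.29
finger_force: 49.9
```

```bash
python3 - <<'E'
from mv import *
inboard()
E
```

```text
plate origin u,v,h [118.7468   2.4894   0.6522] force board [6.2507 1.2287 2.7405] roterr deg [-0.4029 -0.0615  0.0487]
```

>>> {"name": "play_rows", "arguments": {"rows": [[[0,-0.0015,0,0,0,0],[0,-0.003,0,0,0,0],[0,-0.004,0,0,0,0],[0,-0.004,0,0,0,0]]]}}

```text
clock: 10.5
tool_pos: [0.5864, 0.0385, 0.2628]
eef_rot: [0.702, 0.677, 0.153, 0.16]
contact_force: [8.9, 0.1, 6.2]
opening: 0.29
finger_force: 49.9
```

```bash
python3 - <<'E'
from mv import *
inboard()
E
```

```text
plate origin u,v,h [118.6519   2.5139   0.7041] force board [10.7022  0.3975  1.8226] roterr deg [-0.5767 -0.0739  0.0631]
```

>>> {"name": "play_rows", "arguments": {"rows": [[[0,0.002,0,0,0,0],[0,0.004,0,0,0,0],[0,0.004,0,0,0,0]]]}}

```text
clock: 10.75
tool_pos: [0.5869, 0.0384, 0.263]
eef_rot: [0.702, 0.677, 0.152, 0.158]
contact_force: [4.6, 1.2, 6.0]
opening: 0.29
finger_force: 49.9
```

>>> {"name": "play_rows", "arguments": {"rows": [[[0,0,0,0,0,0],[0,0,0,0,0,0],[0,0,0,0,0,0],[0,0,0,0,0,0],[0,0,0,0,0,0],[0,0,0,0,0,0]]], "claw": 0.35}}

```text
clock: 11.25
tool_pos: [0.5842, 0.0382, 0.2609]
eef_rot: [0.703, 0.678, 0.15, 0.155]
contact_force: [0.3, 0.3, 0.4]
opening: 0.651
finger_force: 0.0
```

>>> {"name": "play_rows", "arguments": {"rows": [[[0,0,-0.04,0,0,0],[0,0,-0.1,0,0,0],[0,0,-0.16,0,0,0],[0,0,-0.22,0,0,0],[0,0,-0.25,0,0,0],[0,0,-0.25,0,0,0],[0,0,-0.25,0,0,0]]]}}

```text
clock: 11.83
tool_pos: [0.5313, 0.0404, 0.3764]
eef_rot: [0.703, 0.677, 0.151, 0.156]
contact_force: [0.2, 0.1, -0.3]
opening: 0.647
finger_force: 0.0
```

```bash
python3 - <<'E'
from mv import *
inboard()
w=snap("wrist",5)
cv2.imwrite("pics/w5c.png",cv2.resize(w["pixels"][60:310,130:530],(800,500)))
# block & blues in frame: pin target
s,d=load("scene"),load("side")
for n,p in(("blue1",(212,141)),("blue2",(220,170))):print(n,onz(s,p,.0))
E
```

```text
plate origin u,v,h [115.3773   2.7995 126.979 ] force board [ 0.0994  0.0769 -0.3467] roterr deg [-0.1467  0.0128  0.05  ]
blue1 [ 0.4609 -0.432   0.    ]
blue2 [ 0.5548 -0.3331  0.    ]
```

View pics/w5c.png

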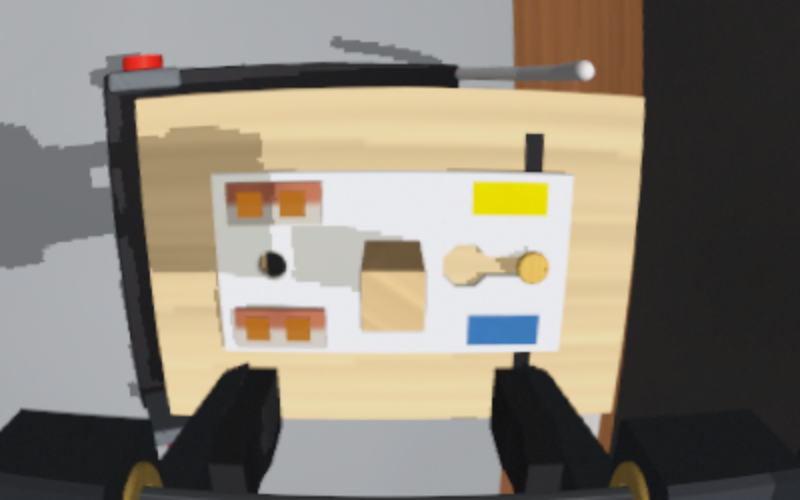

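The plate hangs flat with the screw head at the slot's end (crop 533,267), and the lock hole at crop (272,265) shows dark slot beneath. Now for the pin.

```bash
python3 - <<'E'
from mv import *
w=load("wrist",5);o,E,_=frame()
f=lambda x,y:(130+x/2,60+y/2)
for n,p in(("hole",f(273,265)),("UL",f(212,174)),("UR",f(572,173)),("LR",f(559,351)),("LL",f(226,350)),("entry",f(465,266))):print(n,E.T@(onplane(w,p,o+.005*E[:,2],E[:,2])-o)*1e3)
print("screw",E.T@(onplane(w,f(533,267),o+.0118*E[:,2],E[:,2])-o)*1e3)
rows(np.array([.473,-.314,.33]),R.from_quat([.70711,.70711,0,0]).as_matrix())
E
```

```text
hole [61.8666  2.06    5.    ]
UL [34.6768 46.5254  5.    ]
UR [202.9397  47.0634   5.    ]
LR [204.1054 -43.7806   5.    ]
LL [ 34.6092 -42.7281   5.    ]
entry [153.2651   1.3908   5.    ]
screw [184.8339   2.991   11.8   ]
shift [-0.7124 -0.1209  0.0433] turn [ 0.8749  0.0152 -0.0725]
```

>>> {"name": "play_rows", "arguments": {"rows": [[[-0.06,-0.01,-0.02,0.1,0,0],[-0.14,-0.02,-0.02,0.25,0,-0.02],[-0.22,-0.04,-0.02,0.4,0,-0.03],[-0.3,-0.05,-0.01,0.55,0,-0.05],[-0.38,-0.06,0,0.7,0.01,-0.07],[-0.46,-0.08,0.01,0.8,0.015,-0.07],[-0.54,-0.09,0.02,0.875,0.015,-0.072],[-0.62,-0.11,0.03,0.875,0.015,-0.072],[-0.68,-0.12,0.043,0.875,0.015,-0.072],[-0.712,-0.121,0.043,0.875,0.015,-0.072],[-0.712,-0.121,0.043,0.875,0.015,-0.072],[-0.712,-0.121,0.043,0.875,0.015,-0.072],[-0.712,-0.121,0.043,0.875,0.015,-0.072]]]}}

```text
clock: 12.97
tool_pos: [0.4733, -0.3132, 0.3289]
eef_rot: [0.707, 0.707, -0.001, -0.001]
contact_force: [0.0, 0.2, -0.8]
opening: 0.646
finger_force: 0.0
```

```bash
python3 - <<'E'
from mv import *
w=snap("wrist",6);print(w["tp"],w["tr"])
cv2.imwrite("pics/w6c.png",cv2.resize(w["pixels"][60:310,130:530],(800,500)))
E
```

```text
[ 0.4733 -0.3132  0.3289] [ 0.707   0.7072 -0.0005 -0.0007]
```

View pics/w6c.png

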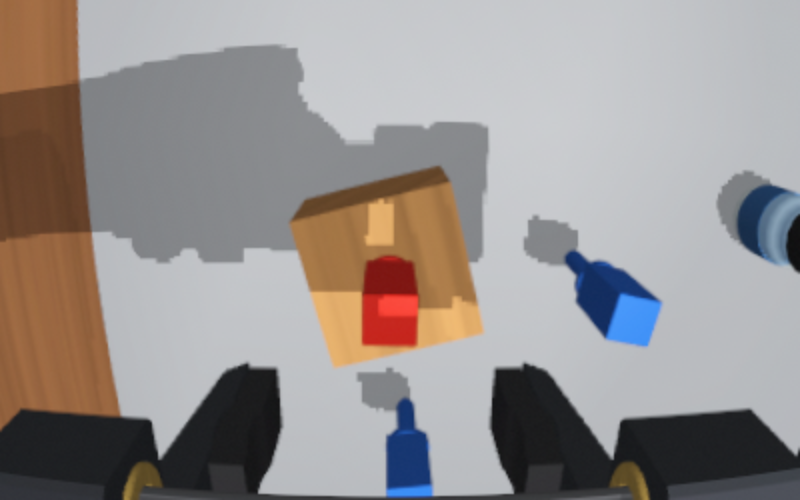

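The red pin stands square under the gripper, its top centred at crop (390,320), i.e. full pixel (325,220). Blue decoys are at crop (632,318) and (408,490), outside the finger path.

```bash
python3 - <<'E'
from mv import *
w=load("wrist",6);f=lambda x,y:(130+x/2,60+y/2)
P=[onz(w,f(*p),.104) for p in((362,293),(418,296),(417,346),(362,344))]
print(np.array(P),np.mean(P,0),onz(w,f(632,318),.1))
rows(np.r_[np.mean(P,0)[:2],.085+.147],R.from_quat([.70711,.70711,0,0]).as_matrix())
E
```

```text
[[ 0.4652 -0.302   0.104 ]
 [ 0.4847 -0.3031  0.104 ]
 [ 0.4847 -0.3221  0.104 ]
 [ 0.4649 -0.3214  0.104 ]] [ 0.4749 -0.3121  0.104 ] [ 0.5671 -0.3136  0.1   ]
shift [0.0006 0.0028 0.1946] turn [-0.0028 -0.0004  0.004 ]
```

>>> {"name": "play_rows", "arguments": {"rows": [[[0.0006,0.003,0.05,-0.003,0,0.004],[0.0006,0.003,0.11,-0.003,0,0.004],[0.0006,0.003,0.16,-0.003,0,0.004],[0.0006,0.003,0.194,-0.003,0,0.004],[0.0006,0.003,0.194,-0.003,0,0.004],[0.0006,0.003,0.194,-0.003,0,0.004],[0.0006,0.003,0.194,-0.003,0,0.004]]]}}

```text
clock: 13.6
tool_pos: [0.4755, -0.3127, 0.2339]
eef_rot: [0.707, 0.707, 0.0, 0.001]
contact_force: [0.6, -0.8, 0.4]
opening: 0.652
finger_force: 0.0
```

>>> {"name": "play_rows", "arguments": {"rows": [[[0,0,0,0,0,0],[0,0,0,0,0,0],[0,0,0,0,0,0],[0,0,0,0,0,0],[0,0,0,0,0,0],[0,0,0,0,0,0],[0,0,0,0,0,0]]], "claw": 1, "squeeze": 30}}

```text
clock: 14.18
tool_pos: [0.4745, -0.3138, 0.2329]
eef_rot: [0.708, 0.706, -0.0, 0.0]
contact_force: [-1.4, 0.2, 2.3]
opening: 0.228
finger_force: 30.0
```

>>> {"name": "play_rows", "arguments": {"rows": [[[0,0,-0.03,0,0,0],[0,0,-0.08,0,0,0],[0,0,-0.14,0,0,0],[0,0,-0.2,0,0,0],[0,0,-0.26,0,0,0],[0,0,-0.32,0,0,0],[0,0,-0.34,0,0,0],[0,0,-0.34,0,0,0],[0,0,-0.34,0,0,0]]]}}

```text
clock: 14.93
tool_pos: [0.474, -0.3136, 0.402]
eef_rot: [0.708, 0.706, -0.001, 0.0]
contact_force: [0.3, -0.2, -1.5]
opening: 0.226
finger_force: 30.0
```

```bash
python3 - <<'E'
from mv import *
P=np.array([.0,.0,.1766])
w=snap("wrist",7)
p=w["pixels"].astype(int);m=(p[...,2]>90)&(p[...,1]<60)&(p[...,0]<60);m[:150]=0;m[:,:250]=0;m[:,400:]=0
c=max(cv2.findContours(m.astype(np.uint8),cv2.RETR_EXTERNAL,cv2.CHAIN_APPROX_NONE)[0],key=len);print("red bbox",cv2.boundingRect(c))
cv2.imwrite("pics/w7c.png",crop(w,240,150,160,120,5))
rows(*target([.061,.002,.09],P))
E
```

```text
red bbox (299, 233, 48, 76)
shift [0.7078 0.05   0.1672] turn [-0.8773 -0.0144  0.0662]
```

View pics/w7c.png

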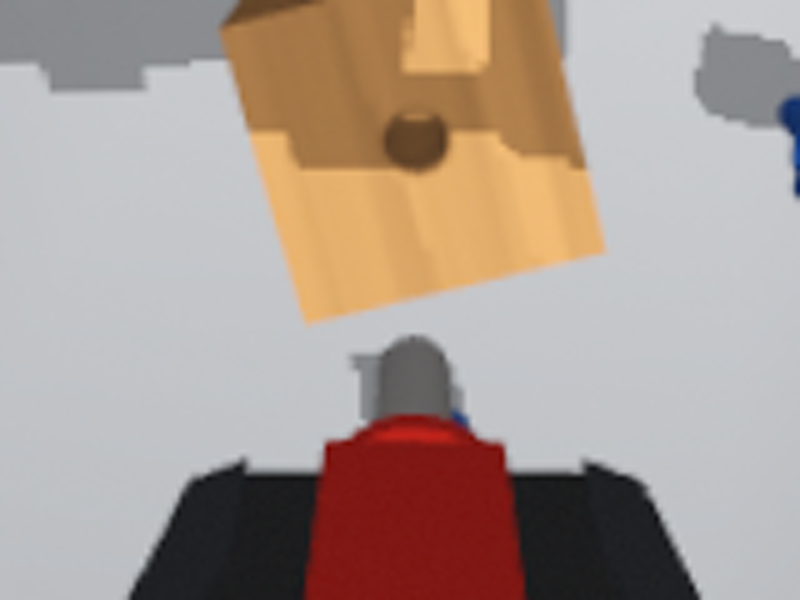

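The pin is held straight: the shank tip is at full pixel (323,218), centred between the fingers, and the block hole is left empty.

```bash
sed -i 's/^OFF=.*/OFF=np.array([-.0005,0,.1779])/' mv.py; python3 - <<'E'
from mv import *
w=load("wrist",7);t=dict(w);t["tp"]=np.zeros(3);t["tr"]=[0,0,0,1]
f=lambda x,y:(240+x/5,150+y/5)
print("tip far rim",onz(t,f(414,337),.2229)*1e3,"shoulder L/R",onz(t,f(378,385),.2179)*1e3,onz(t,f(450,385),.2179)*1e3,"collar far",onz(t,f(415,415),.1779)*1e3,"grip edges",onz(t,f(326,442),.1289)*1e3,onz(t,f(504,442),.1289)*1e3)
rows(*target([.061,.002,.09],OFF))
E
```

```text
tip far rim [  3.8019   0.4537 222.9   ] shoulder L/R [ -1.3543  -4.5033 217.9   ] [ -1.3536   5.4061 217.9   ] collar far [ 12.0093   0.5124 177.9   ] grip edges [ 31.6383  -6.3907 128.9   ] [ 31.6381   7.2243 128.9   ]
shift [0.7088 0.049  0.1648] turn [-0.8773 -0.0144  0.0662]
```

>>> {"name": "play_rows", "arguments": {"rows": [[[0.05,0,-0.02,-0.1,0,0.01],[0.12,0,-0.02,-0.25,0,0.02],[0.2,0.01,-0.02,-0.4,0,0.04],[0.28,0.02,-0.01,-0.55,-0.01,0.05],[0.36,0.02,0,-0.7,-0.01,0.06],[0.44,0.03,0.02,-0.8,-0.014,0.066],[0.52,0.04,0.05,-0.877,-0.014,0.066],[0.6,0.045,0.08,-0.877,-0.014,0.066],[0.66,0.048,0.12,-0.877,-0.014,0.066],[0.7,0.048,0.15,-0.877,-0.014,0.066],[0.706,0.048,0.164,-0.877,-0.014,0.066],[0.706,0.048,0.164,-0.877,-0.014,0.066],[0.706,0.048,0.164,-0.877,-0.014,0.066],[0.706,0.048,0.164,-0.877,-0.014,0.066]]]}}

```text
clock: 16.15
tool_pos: [0.4978, 0.0435, 0.3173]
eef_rot: [0.701, 0.68, 0.151, 0.152]
contact_force: [-0.4, 0.6, -0.8]
opening: 0.224
finger_force: 30.0
```

```bash
sed -i 's/^OFF=.*/OFF=np.array([.0009,.0004,.1779])/' mv.py; python3 - <<'E'
from mv import *
inboard();rows(*target([.061,.002,.065],OFF))
E
```

```text
plate origin u,v,h [59.2277  7.3983 89.2846] force board [-0.7132  0.6183 -0.57  ] roterr deg [ 0.2103  0.4033 -0.243 ]
shift [-0.0086  0.0024  0.0485] turn [-0.0073 -0.0141  0.0085]
```

>>> {"name": "play_rows", "arguments": {"rows": [[[-0.009,0.002,0.01,-0.007,-0.014,0.008],[-0.009,0.002,0.025,-0.007,-0.014,0.008],[-0.009,0.002,0.04,-0.007,-0.014,0.008],[-0.009,0.002,0.048,-0.007,-0.014,0.008],[-0.009,0.002,0.048,-0.007,-0.014,0.008],[-0.009,0.002,0.048,-0.007,-0.014,0.008],[-0.009,0.002,0.048,-0.007,-0.014,0.008]]]}}

```text
clock: 16.73
tool_pos: [0.5101, 0.034, 0.2994]
eef_rot: [0.704, 0.675, 0.15, 0.16]
contact_force: [0.1, -0.3, -0.6]
opening: 0.223
finger_force: 30.0
```

```bash
python3 - <<'E'
from mv import *
inboard();rows(*target([.061,.002,.055],OFF))
w=snap("wrist",8);s=snap("scene",8);d=snap("side",8)
o,E,_=frame()
c=d["world_to_cam"]@np.r_[o+E@[.061,.002,.01],1];uv=d["camera_matrix"]@c[:3];uv=(uv/uv[2])[:2];print("hole in side",uv)
a=crop(w,240,150,160,120,2.5);b=crop(d,int(uv[0])-27,int(uv[1])-20,53,40,7.5)
cv2.imwrite("pics/c8.png",np.hstack([a,cv2.resize(b,(400,300))]))
E
```

```text
plate origin u,v,h [64.8723 -4.2687 67.6963] force board [-0.1105 -0.2995 -0.5726] roterr deg [-0.3635 -0.4442  0.2316]
shift [ 0.0099 -0.0057  0.0253] turn [ 0.0127  0.0155 -0.0081]
hole in side [319.0704 172.863 ]
```

View pics/c8.png

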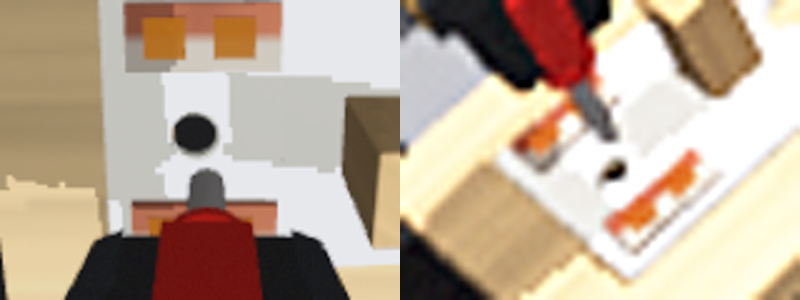

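The tip is about 4 mm from the hole in both panels: wrist hole at full pixel (318,203), tip at (323,218). The readings look unsettled, so I'll hold and re-read.

>>> {"name": "play_rows", "arguments": {"rows": [[[0,0,0,0,0,0],[0,0,0,0,0,0],[0,0,0,0,0,0],[0,0,0,0,0,0],[0,0,0,0,0,0],[0,0,0,0,0,0]]]}}

```text
clock: 17.38
tool_pos: [0.5101, 0.0345, 0.2992]
eef_rot: [0.704, 0.676, 0.15, 0.16]
contact_force: [-0.1, 0.3, -1.1]
opening: 0.227
finger_force: 30.0
```

```bash
python3 - <<'E'
from mv import *
w=load("wrist",8);o,E,_=frame()
print("hole from w8",E.T@(onplane(w,(318,203.2),o+.0055*E[:,2],E[:,2])-o)*1e3)
inboard();rows(*target([.061,.002,.055],OFF))
w=snap("wrist",9)
g=w["pixels"].max(2)[190:216,305:335];ys,xs=np.where(g<70);px=((xs.min()+xs.max()+1)/2+305,(ys.min()+ys.max()+1)/2+190);print(px,xs.min(),xs.max(),ys.min(),ys.max())
inboard()
print("hole",E.T@(onplane(w,px,o+.0055*E[:,2],E[:,2])-o)*1e3)
E
```

```text
hole from w8 [61.1068  2.8743  5.5   ]
plate origin u,v,h [64.7663 -3.7584 67.4892] force board [-0.5556  0.3248 -0.9523] roterr deg [-0.3525 -0.4176  0.2027]
shift [ 0.0091 -0.0055  0.0249] turn [ 0.0123  0.0146 -0.0071]
(np.float64(318.0), np.float64(204.5)) 5 20 7 21
plate origin u,v,h [64.7939 -3.7715 67.4797] force board [ 0.1661 -0.2192 -1.1691] roterr deg [-0.3544 -0.4184  0.2049]
hole [60.98    2.4569  5.5   ]
```

>>> {"name": "play_rows", "arguments": {"rows": [[[0.005,-0.003,0,0.006,0.007,-0.004],[0.0097,-0.0055,0.008,0.012,0.015,-0.007],[0.0097,-0.0055,0.016,0.012,0.015,-0.007],[0.0097,-0.0055,0.022,0.012,0.015,-0.007],[0.0097,-0.0055,0.022,0.012,0.015,-0.007],[0.0097,-0.0055,0.022,0.012,0.015,-0.007],[0.0097,-0.0055,0.022,0.012,0.015,-0.007],[0.0097,-0.0055,0.022,0.012,0.015,-0.007],[0.0097,-0.0055,0.022,0.012,0.015,-0.007]]]}}

```text
clock: 18.18
tool_pos: [0.5125, 0.0391, 0.2881]
eef_rot: [0.703, 0.678, 0.15, 0.156]
contact_force: [-0.5, -0.9, -0.2]
opening: 0.223
finger_force: 30.0
```

```bash
python3 - <<'E'
from mv import *
o,E,_=frame()
inboard();rows(*target([.061,.0024,.04],OFF))
w=snap("wrist",10)
g=w["pixels"].max(2)[190:225,300:345]
ys,xs=np.where(g<60);print(xs.min()+300,xs.max()+300,ys.min()+190,ys.max()+190)
for r in range(196,224,2): print(r,"".join("#" if v<60 else "+" if v<130 else "." for v in w["pixels"].max(2)[r,300:345]))
E
```

```text
plate origin u,v,h [61.1378  2.3263 56.5398] force board [-0.4944 -0.9147 -0.0174] roterr deg [-0.0219  0.0097  0.0031]
shift [ 0.0002 -0.0002  0.0331] turn [ 0.0008 -0.0003 -0.0001]
315 330 210 220
196 .............................................
198 .............................................
200 .............................................
202 .............................................
204 .............................................
206 .............................................
208 .............................................
210 ...................+#######+.................
212 ................+############+...............
214 ...............################+.............
216 ...............################++............
218 ..............+####++++++++####+.............
220 ...............+#++++++++++++##+.............
222 ................+++++++++++++++..............
```

>>> {"name": "play_rows", "arguments": {"rows": [[[0,0,0.005,0,0,0],[0,0,0.01,0,0,0],[0,0,0.015,0,0,0],[0,0,0.019,0,0,0],[0,0,0.023,0,0,0],[0,0,0.027,0,0,0],[0,0,0.031,0,0,0],[0,0,0.034,0,0,0],[0,0,0.034,0,0,0],[0,0,0.034,0,0,0]]]}}

```text
clock: 19.07
tool_pos: [0.5197, 0.0389, 0.2725]
eef_rot: [0.703, 0.678, 0.15, 0.156]
contact_force: [-0.3, 0.2, -0.3]
opening: 0.226
finger_force: 30.0
```

```bash
python3 - <<'E'
from mv import *
inboard()
E
```

```text
plate origin u,v,h [60.9774  2.3754 39.3409] force board [-0.3679  0.2299 -0.1282] roterr deg [-0.0004  0.0144  0.0035]
```

>>> {"name": "play_rows", "arguments": {"rows": [[[0,0,0.005,0,0,0],[0,0,0.011,0,0,0],[0,0,0.017,0,0,0],[0,0,0.023,0,0,0],[0,0,0.029,0,0,0],[0,0,0.035,0,0,0],[0,0,0.041,0,0,0],[0,0,0.047,0,0,0],[0,0,0.053,0,0,0],[0,0,0.056,0,0,0],[0,0,0.056,0,0,0],[0,0,0.056,0,0,0]]]}}

```text
clock: 20.07
tool_pos: [0.5315, 0.0385, 0.2471]
eef_rot: [0.703, 0.678, 0.15, 0.156]
contact_force: [-0.1, -0.6, 0.1]
opening: 0.223
finger_force: 30.0
```

```bash
python3 - <<'E'
from mv import *
inboard()
E
```

```text
plate origin u,v,h [60.9762  2.4095 11.3493] force board [-0.075  -0.5683  0.1241] roterr deg [-0.0009  0.0169  0.0005]
```

>>> {"name": "play_rows", "arguments": {"rows": [[[0,0,0.003,0,0,0],[0,0,0.006,0,0,0],[0,0,0.009,0,0,0],[0,0,0.011,0,0,0],[0,0,0.0125,0,0,0],[0,0,0.0125,0,0,0],[0,0,0.0125,0,0,0]]]}}

```text
clock: 20.65
tool_pos: [0.5342, 0.0384, 0.2416]
eef_rot: [0.703, 0.678, 0.15, 0.156]
contact_force: [0.4, -0.8, -0.2]
opening: 0.226
finger_force: 30.0
```

```bash
python3 - <<'E'
from mv import *
inboard()
E
```

```text
plate origin u,v,h [61.095   2.3577  5.2181] force board [ 0.3079 -0.7512 -0.3392] roterr deg [-0.0151  0.0121  0.0032]
```

>>> {"name": "play_rows", "arguments": {"rows": [[[0,0,0.001,0,0,0],[0,0,0.002,0,0,0],[0,0,0.003,0,0,0],[0,0,0.003,0,0,0]]]}}

```text
clock: 20.98
tool_pos: [0.5341, 0.0384, 0.2413]
eef_rot: [0.702, 0.678, 0.15, 0.156]
contact_force: [-7.8, -0.5, 13.9]
opening: 0.221
finger_force: 30.0
```

>>> {"name": "play_rows", "arguments": {"rows": [[[0,0,0.001,0,0,0],[0,0,0.002,0,0,0],[0,0,0.003,0,0,0],[0,0,0.003,0,0,0]]]}}

```text
clock: 21.32
tool_pos: [0.534, 0.0385, 0.2412]
eef_rot: [0.702, 0.678, 0.151, 0.156]
contact_force: [-13.9, -2.9, 27.4]
opening: 0.224
finger_force: 30.0
```

```bash
python3 - <<'E'
from mv import *
inboard()
E
```

```text
plate origin u,v,h [61.0073  2.4121  4.9285] force board [-0.9539 -3.3592 30.666 ] roterr deg [-0.1093 -0.0002 -0.0896]
```

>>> {"name": "play_rows", "arguments": {"rows": [[[0,0,-0.002,0,0,0],[0,0,-0.004,0,0,0],[0,0,-0.005,0,0,0],[0,0,-0.005,0,0,0]]]}}

```text
clock: 21.65
tool_pos: [0.5342, 0.0384, 0.2414]
eef_rot: [0.703, 0.678, 0.15, 0.156]
contact_force: [-4.3, -0.5, 7.9]
opening: 0.225
finger_force: 30.0
```

>>> {"name": "play_rows", "arguments": {"rows": [[[0,0,0,0,0,0],[0,0,0,0,0,0],[0,0,0,0,0,0],[0,0,0,0,0,0],[0,0,0,0,0,0]]], "claw": 0.6}}

```text
clock: 22.07
tool_pos: [0.5345, 0.0384, 0.2409]
eef_rot: [0.703, 0.678, 0.15, 0.156]
contact_force: [0.3, -0.8, -0.1]
opening: 0.401
finger_force: 0.0
```

>>> {"name": "play_rows", "arguments": {"rows": [[[0,0,-0.02,0,0,0],[0,0,-0.06,0,0,0],[0,0,-0.12,0,0,0],[0,0,-0.19,0,0,0],[0,0,-0.26,0,0,0],[0,0,-0.3,0,0,0],[0,0,-0.3,0,0,0],[0,0,-0.3,0,0,0],[0,0,-0.3,0,0,0]]]}}

```text
clock: 22.82
tool_pos: [0.4711, 0.0407, 0.3768]
eef_rot: [0.703, 0.678, 0.15, 0.156]
contact_force: [-0.6, 0.0, 0.4]
opening: 0.401
finger_force: 0.0
```

```bash
python3 - <<'E'
from mv import *
inboard();o,E,_=frame()
w=snap("wrist",11)
p=w["pixels"].astype(int);m=(p[...,2]>110)&(p[...,1]<60)&(p[...,0]<60);m[:120]=0;m[300:]=0;m[:,:200]=0;m[:,:]&=True
for c in cv2.findContours(m.astype(np.uint8),cv2.RETR_EXTERNAL,cv2.CHAIN_APPROX_NONE)[0]:
    if cv2.contourArea(c)<60: continue
    x,y,a,b=cv2.boundingRect(c);print((x,y,a,b),cv2.contourArea(c))
    for q in((x,y+b),(x+a,y+b),(x+a/2,y)):print("  at top h54",E.T@(onplane(w,q,o+.054*E[:,2],E[:,2])-o)*1e3,"h9",E.T@(onplane(w,q,o+.009*E[:,2],E[:,2])-o)[:2]*1e3)
# plate right edge & gold head
hsv=cv2.cvtColor(w["pixels"],cv2.COLOR_BGR2HSV)
wh=(hsv[...,1]<25)&(hsv[...,2]>225);ys,xs=np.where(wh[100:290,180:480]);k=np.c_[xs+180,ys+100].astype(np.int32)
for c in cv2.approxPolyDP(cv2.convexHull(k),5,True)[:,0]:print("plate corner",E.T@(onplane(w,c.astype(float),o+.005*E[:,2],E[:,2])-o)*1e3)
E
```

```text
plate origin u,v,h [ 60.9291   2.354  154.4564] force board [-0.3473  0.0211  0.624 ] roterr deg [-0.0064  0.0085 -0.012 ]
(310, 173, 22, 35) 626.5Traceback (most recent call last):
  File "<stdin>", line 8, in <module>
ValueError: matmul: Input operand 1 has a mismatch in its core dimension 0, with gufunc signature (n?,k),(k,m?)->(n?,m?) (size 2 is different from 3)
```

```bash
python3 - <<'E'
from mv import *
o,E,_=frame();w=load("wrist",11)
B=lambda q,h:E.T@(onplane(w,q,o+h*E[:,2],E[:,2])-o)*1e3
print("pin top near corners if h=54",B((310,208),.054),B((332,208),.054),"collar far rim h=9",B((321,173),.009))
hsv=cv2.cvtColor(w["pixels"],cv2.COLOR_BGR2HSV)
wh=((hsv[...,1]<25)&(hsv[...,2]>225)).astype(np.uint8);wh[:100]=0;wh[290:]=0;wh[:,:180]=0;wh[:,520:]=0
c=max(cv2.findContours(wh,cv2.RETR_EXTERNAL,cv2.CHAIN_APPROX_NONE)[0],key=len)
for q in cv2.approxPolyDP(cv2.convexHull(c),5,True)[:,0]:print("plate corner",B(q.astype(float),.005))
E
```

```text
pin top near corners if h=54 [49.1241 -7.3733 54.    ] [68.4881 -7.3646 54.    ] collar far rim h=9 [58.6307 13.799   9.    ]
plate corner [202.0996  46.3851   5.    ]
plate corner [199.519  -43.0603   5.    ]
plate corner [ 33.9778 -41.7054   5.    ]
plate corner [34.8347 45.6308  5.    ]
```

```bash
python3 -c "
from plant import *
print(finish_job())"
```

```text
the job is handed in; nothing more can be done
None
```

The plate hangs on the screw, slid down to the end of its slot. The red pin is pushed through plate and board with its collar seated on the plate, and the job was handed in at about 23 s; no verdict came back.

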